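Close the repaired gear case on its dowels and hold it shut

TASK

Take the setting block that still stands inside the bolted-down gear-case half and put it back, fully down, in its own slot of the wooden rack (the one of its size, with the same two punch marks). Then fit the loose cover half on the two dowels so that the joint closes all round, and keep it pressed down on the case with more than 10 N so that the bolts can be started: finish while you are still holding it pressed. Leave the other block and the rest of the bench as they are.

Things in the scene. Friction and masses are not known exactly. Their poses are not given: they have to be found in the camera images.
- case: Lower half of an aluminium gear case, bolted to the table, open side up; fixed. Egg-shaped: big end R50 mm about x -22, small end R36 about x +38; about 175 mm long, 130 mm wide over the foot lugs. Walls 8 mm, inner floor at z 8, flat joint face at z 40; two steel dowels stand up from it to z 52. Origin: on the underside, between the ends; x points to the small end, z up.
- dowel_a (a point): Foot of the dowel beside the big end, on its axis at the level of the joint face (case frame: x -63, y 41, z 40 mm). Dowel 10 mm in diameter, 12 mm tall, the top 3 mm tapered to 6 mm.
- dowel_b (a point): Foot of the same kind of dowel beside the small end (case frame: x 74, y -25.2, z 40 mm).
- cover: Loose aluminium cover half, 0.5 kg, same outline, hollow, lying joint face down. Roof at z 28 mm; on it, centred on the origin, a raised breather chamber to grip: 64 mm along x, 34 mm along y, z 28 to 58, flat upright sides. Origin in the joint face; closed, its frame is the case frame raised by 40 mm (x to the small end, z up). Fits one way round only.
- hole_a (a point): Centre of the lower mouth of the cover's dowel hole for dowel a, in the joint face (cover frame: x -63, y 41, z 0). Through hole 12 mm in diameter, chamfered below by 1.5 mm.
- hole_b (a point): The same for dowel b (cover frame: x 74, y -25.2, z 0).
- block_2: Steel setting block, 24 mm (x) by 38 mm (y) by 62 mm tall, about 0.43 kg, two punch marks on top; at the start it stands upright in the big end of the case, its top 30 mm above the joint face: the cover cannot close over it. Origin: centre of its underside; z up.
- slot_2: The block's own place: wooden holder 60 (x) by 63 (y) by 20 mm tall, two punch marks on its label plate at the -x rim; fixed on the rack, its top 26 mm above the table. Pocket 27 (x) by 41 mm (y), 14 deep, centred 6 mm to +x of the origin (centre of the underside, 6 mm above the table). The order of the three holders varies.
- slot_2_floor (a point): Centre of the floor of that pocket, 12 mm above the table; axes as slot_2. The seated block's origin lies here, its x along the pocket's x (either way round).
- slot_3: Holder of the same outside size with three punch marks, pocket 27 by 53 mm, empty: the place of a larger block, not here today.
- slot_1: Holder with one punch mark, pocket 27 by 29 mm, occupied by block_1.
- block_1: Smaller setting block, 24 by 26 by 62 mm tall, one punch mark, standing in its slot; stays there. Origin: centre of the underside.
- dish: Bystander: round steel parts dish with bolts, 108 mm across, 26 mm tall.
- magnet: Bystander: flat arrow-shaped welding magnet, about 70 by 118 by 14 mm.
- dropper: Bystander: small black bottle, 28 mm across, 75 mm tall.
- wirebrush: Bystander: wire brush with a wooden handle lying flat, about 200 mm long.
- coupon: Bystander: square-cut steel weld coupon, 100 by 80 by 5 mm.
- earth_clamp: Bystander: brass spring clamp lying on its side, about 145 mm long, 22 mm tall.
Things that resemble listed ones, but are neither listed nor needed, are in the scene too. Leave any orange or yellow look-alike of the case alone.

How it is judged:
On the way, in this order (a step that is already met when the one before it is completed fails the run):
1. the two-mark block stands fully down in its own slot, let go (horizontal distance between block_2 and slot_2_floor below 0.005 m and z of block_2 in the frame of slot_2_floor below 0.003 m and angle between block_2's own z axis and vertical below 0.1 rad and contact force between the fingers and block_2 below 0.2 N), for 0.3 s.
2. the cover is down on both dowels, joint closed (distance between hole_a and dowel_a below 0.003 m and distance between hole_b and dowel_b below 0.003 m), for 0.2 s.
At the end, for the whole second after the job is handed in: Each dowel hole's mouth within 3 mm of its dowel's foot, cover at rest, fingers on it and pressing it on the case with over 10 N in all (its own 5 N weight counts); the two-mark block upright, let go, in its own slot within 5 mm of centre and 3 mm of the floor (all of step 1 and all of step 2 and contact force between cover and case above 10 N and contact force between the fingers and cover above 3 N and linear speed of cover below 0.02 m/s); the arm keeps its last pose, push and grip.
It fails at once if the other setting block is shifted by more than 10 mm (distance of block_1 from where it was at the start of the episode above 0.01 m).
It fails at once if something else on the bench is shifted by more than 30 mm (distance of any of dish, magnet, dropper, wirebrush, coupon, earth_clamp from where it was at the start of the episode above 0.03 m).
It also fails if it takes over 58 s, if anything falls off the work surface, if the arm or the gripper's body presses on something with over 40 N, if the wrist force passes 120 N, or if a joint passes its speed limit or range.

ROBOT

A 7-joint arm with a two-finger parallel gripper is mounted at the origin on the work surface. World frame = base frame: x ahead of the robot, y to its left, z up, the work surface at z = 0. Lengths are in m, angles in rad, forces in N, time in s.
With the tool pointing down it reaches from about 0.4 to 0.85 m from the base axis. Payload 6.9 kg.
Tool frame: the origin (TCP) lies midway between the tips of the shut fingers; the grasp point (between the pads) lies 19 mm behind it; z points along the fingers, y is the line along which they close (so a half turn about z gives the same grasp; the last joint's range is limited). The gripper opens to 85 mm and grips with 20 to 120 N. Pads are 22 mm wide; open, the fingers measure 114 mm over their backs; the gripper's body (76 mm by 85 mm) begins 54 mm behind the grasp point. The pads swing forward as they close: fully open they stand 13 mm farther back than shut.
Start: joints at [-1.185, 0.507, -0.238, 1.5, 0.126, 1.149, -0.155], TCP at [0.173, 0.601, 0.231] pointing down, gripper open.
Joint ranges: [-3.08, 3.08], [-0.24, 2.05], [-1.43, 1.35], [0, 2.5], [-1.52, 4.66], [0.17, 1.96], [-2.89, 2.89]. Speed limits (rad/s): [2.39, 2.39, 3.14, 3.14, 3.14, 3.14, 3.14].

INTERFACE

Orientations are given as a unit quaternion [x, y, z, w].
In Python, from cell import * gives the robot as it stands.
- The arm moves only by the tool drive_tool, never from a script. Its argument "targets" is a list of rows, each a list of 3 entries, a list of its own where there are three numbers: the opening, from 0 (shut) to 1 (fully open), then the shift along the tool's x, y, z in units of 25 mm (1.0 is 25 mm), then the turn, a rotation vector about the tool's x, y, z in rad. In form: [[hand, [tx, ty, tz], [rx, ry, rz]], ...]. A call has 1 to 10 rows; each row shifts and turns the commanded pose from where the row before left it, along the tool's axes as they then stand; what a row does not reach is not made up. A row lasts 1/12 s, in which the tool goes at most 41.7 mm and 7.16 degrees, less where a joint would pass 70% of its speed; a pose out of reach is approached as far as the arm can. A call is refused whole if a number of a shift passes 1 or a number of a turn 0.125, either way. A call with a gripper value outside its range is refused whole. The fingers move at their own pace and stop on an object; "force" is the grip in N (left out, the last holds). Time passes only in rows, so rows that do not move let the fingers close. It gives the time, the measured TCP pose, the force, the opening and the grip force at its end, in the units of the state.
- observe(): the state, without advancing time (a new reading comes with each control period).
- capture(name): name is "side" or "top" or "wrist"; returns the picture (384x512x3 uint8, blue, green, red); there is no depth.
- calibration(name): a dict with "fx", "fy", "cx", "cy" (pixels), "position" and "rotation" of the camera in the world; the wrist camera has in their place "tool_from_camera" (4x4, takes a point from camera to tool coordinates, whose origin is the TCP and whose axes are the flange's). Camera axes: x right, y up, looking along -z (the intrinsics and any distortion apply to the point x, -y, -z); pixel columns grow to the right and rows downward; lengths in m; the calibration is good to about 2 mm. A picture is of the moment at which its call begins: read the wrist's pose just before it. calibration takes no time and is no camera call.
- sign_off(): hands the job in; it is judged then, once.
The state is a dict: "time": time; "q": joint angles; "qd": joint speeds; "effort": joint torques, N m; "tool_pos": TCP position; "orientation": TCP orientation; "contact_force": force on the tool from outside, world axes, zero at the start; "torque": the same for the moment, N m; "grip_width": finger opening in m; "grasp_force": force on a finger pad.
Only numpy, scipy, OpenCV 4.12 (cv2) and the standard library are available. Lean on these libraries where they do the work, as an engineer would, in place of code of your own. Each camera call takes 0.05 s, during which the arm holds its last target. There are 200 camera calls.

## Working session

There is one attempt and no reset: what is moved stays moved. The work goes in short steps, Python scripts to look and compute and a tool call to move; the robot and the scene stay as the last step left them, time stands still between calls to the robot, and variables do not carry over. Pictures are saved under pics/ and viewed, at most 10 in all, crops included, and the job is handed in when it is done.

Besides the shell and the picture viewer there is one more tool, called as name([rows], argument=value, ...), one row to a line, values as JSON. drive_tool: Moves the arm, as the interface text tells. Its arguments: {"type":"object","properties":{"targets":{"type":"array"},"force":{"type":"number"}},"required":["targets"]}

```bash
mkdir -p pics; ls
python3 - <<'E'
from cell import *
import cv2
s=observe()
print({k:s[k] for k in('time','tool_pos','orientation','grip_width','q')})
for n in('top','side','wrist'):
    cv2.imwrite(f'pics/{n}0.png',capture(n)); print(n,calibration(n))
E
```

```text
pics
{'time': 0.0, 'tool_pos': array([0.17316164, 0.60000814, 0.23042116]), 'orientation': array([ 1.39919422e-01,  9.90162483e-01, -8.97468226e-04, -8.95991946e-05]), 'grip_width': 0.08542841879347277, 'q': array([-1.18450339,  0.50834801, -0.23748723,  1.50113545,  0.12572468,
        1.14890302, -0.15476216])}
top {'fx': 491.52520784388224, 'fy': 491.52520784388224, 'cx': 252.95170326200903, 'cy': 189.76275022500113, 'position': array([0.14504809, 0.02207158, 1.88309501]), 'rotation': array([ 0.07100281, -0.06681191, -0.698153  ,  0.70927932])}
side {'fx': 477.55653916099277, 'fy': 477.55653916099277, 'cx': 259.73560624053295, 'cy': 187.49889140625945, 'position': array([0.32800464, 1.45330955, 0.88420898]), 'rotation': array([-0.02759182,  0.49739915,  0.86531999, -0.0552638 ])}
wrist {'fx': 314.38293468344636, 'fy': 314.38293468344636, 'cx': 251.97668546611138, 'cy': 197.461839653763, 'tool_from_camera': array([[ 5.49902802e-04,  9.54884463e-01,  2.96977037e-01,
         7.67660849e-02],
       [ 9.99999599e-01, -3.15060297e-04, -8.38638575e-04,
         2.11063971e-04],
       [-7.07237271e-04,  2.96977379e-01, -9.54884253e-01,
        -1.42155617e-01],
       [ 0.00000000e+00,  0.00000000e+00,  0.00000000e+00,
         1.00000000e+00]])}
```

View pics/top0.png

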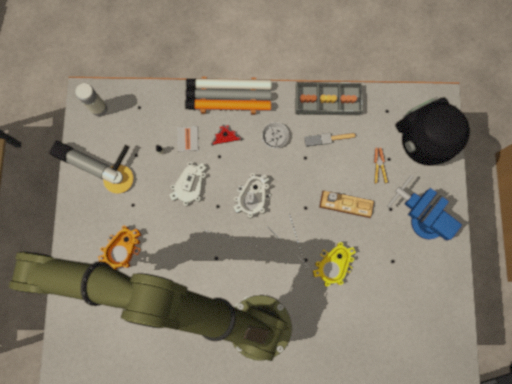

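View pics/side0.png

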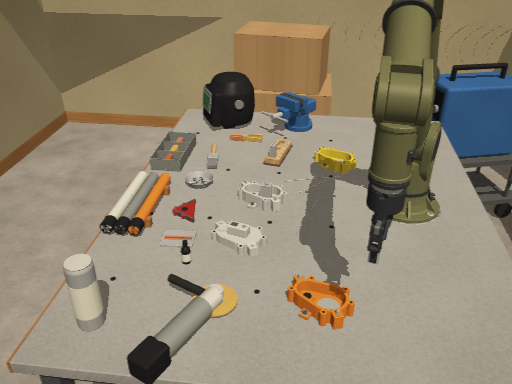

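The top view shows the cover at about (188,184), the grey case with its block at about (252,196), and the rack at about (347,203). The side view shows them at (238,236), (262,195) and (278,152). I'll compute coarse positions from these.

```bash
cat > h.py <<'E'
from cell import *
import numpy as np, cv2
from scipy.spatial.transform import Rotation as R
from scipy.optimize import least_squares
def cam(n,s=None):
    c=calibration(n)
    if n=='wrist':
        T=np.array(c['tool_from_camera']); s=s or observe()
        Q=R.from_quat(s['orientation']).as_matrix()
        return c,np.array(s['tool_pos'])+Q@T[:3,3],Q@T[:3,:3]
    return c,np.array(c['position']),R.from_quat(c['rotation']).as_matrix()
def ray(C,u,v):
    c,p,M=C
    d=M@np.array([(u-c['cx'])/c['fx'],-(v-c['cy'])/c['fy'],-1]); return p,d/np.linalg.norm(d)
def onz(C,u,v,z):
    p,d=ray(C,u,v); return p+d*(z-p[2])/d[2]
def proj(C,P):
    c,p,M=C; q=(np.atleast_2d(P)-p)@M
    return np.c_[c['cx']+c['fx']*q[:,0]/-q[:,2],c['cy']-c['fy']*q[:,1]/-q[:,2]]
def tri(r):
    A=sum(np.eye(3)-np.outer(d,d) for p,d in r); b=sum((np.eye(3)-np.outer(d,d))@p for p,d in r)
    X=np.linalg.solve(A,b); return X,[np.linalg.norm(np.cross(X-p,d)) for p,d in r]
def delta(s,pos,yaw=None):
    """tool-frame shift in units for target pos; turn to down with tool x at yaw"""
    Q=R.from_quat(s['orientation'])
    t=Q.inv().apply(np.array(pos)-s['tool_pos'])/0.025
    rv=None
    if yaw is not None:
        x=np.array([np.cos(yaw),np.sin(yaw),0]); z=np.array([0,0,-1.]); y=np.cross(z,x)
        rv=(Q.inv()*R.from_matrix(np.c_[x,y,z])).as_rotvec()
    return np.round(t,3),rv
E
python3 - <<'E'
from h import *
t=cam('top');s=cam('side')
for n,a,b,z in (('cover',(188,184),(238,232),.03),('case',(252,196),(262,195),.04),('rack',(347,203),(278,152),.03)):
    print(n,onz(t,*a,z),onz(s,*b,z),tri([ray(t,*a),ray(s,*b)])[0])
im=cv2.imread('pics/top0.png')[155:230,165:285]
cv2.imwrite('pics/crop1.png',cv2.resize(im,(800,500),interpolation=cv2.INTER_CUBIC))
print(R.from_quat(observe()['orientation']).as_matrix().round(2))
E
```

```text
cover [0.53015085 0.28679774 0.03      ] [0.53485853 0.27587724 0.03      ] [0.53094991 0.28592797 0.03687615]
case [0.48508898 0.03926922 0.04      ] [0.48625499 0.06504417 0.04      ] [0.48858996 0.03941769 0.02430895]
rack [ 0.46535067 -0.32391043  0.03      ] [ 0.46385231 -0.29639675  0.03      ] [ 0.46702322 -0.3266033   0.01540006]
[[-0.96  0.28 -0.  ]
 [ 0.28  0.96 -0.  ]
 [-0.   -0.   -1.  ]]
```

drive_tool([
  [1,[-1,-0.5,-0.1],[0,0,0]],
  [1,[-1,-0.5,-0.1],[0,0,0]],
  [1,[-1,-0.5,-0.1],[0,0,0]],
  [1,[-1,-0.5,-0.1],[0,0,0]],
  [1,[-1,-0.5,-0.1],[0,0,0]],
  [1,[-1,-0.5,-0.1],[0,0,0]],
  [1,[-1,-0.5,-0.1],[0,0,0]],
  [1,[-1,-0.5,-0.1],[0,0,0]],
  [1,[-1,-0.5,-0.1],[0,0,0]],
  [1,[-1,-0.5,-0.1],[0,0,0]],
])

```text
time: 0.98
tool_pos: [0.3796, 0.4099, 0.2562]
orientation: [0.14, 0.99, -0.0, -0.0]
contact_force: [0.7, 0.3, -0.6]
grip_width: 0.0852
grasp_force: 0.0
```

drive_tool([
  [1,[-1,-0.5,-0.1],[0,0,0]],
  [1,[-1,-0.5,-0.1],[0,0,0]],
  [1,[-0.8,-0.8,0],[0,0,0]],
  [1,[-0.5,-1,0],[0,0,0]],
  [1,[-0.2,-1,0],[0,0,0]],
  [1,[0,-1,0],[0,0,0]],
  [1,[0,-0.5,0],[0,0,0]],
  [1,[0,0,0],[0,0,0]],
  [1,[0,0,0],[0,0,0]],
])

```text
time: 1.73
tool_pos: [0.4261, 0.2599, 0.2616]
orientation: [0.14, 0.99, 0.0, 0.0]
contact_force: [-0.1, 0.5, -0.1]
grip_width: 0.0857
grasp_force: 0.0
```

Run:
```python
from h import *
import pickle
s=observe();im=capture('wrist');cv2.imwrite('pics/w1.png',im);pickle.dump(s,open('w1.pkl','wb'))
cv2.imwrite('pics/w1b.png',cv2.resize(im,(800,600),interpolation=cv2.INTER_CUBIC))
print(s['time'],s['tool_pos'],s['qd'].round(3),s['q'].round(2))
```

```text
1.7333 [0.42613139 0.25990326 0.26157292] [-0.022  0.018 -0.015 -0.024 -0.003 -0.002 -0.003] [-0.47  0.28 -0.16  1.77  0.05  1.09  0.64]
```

View pics/w1b.png

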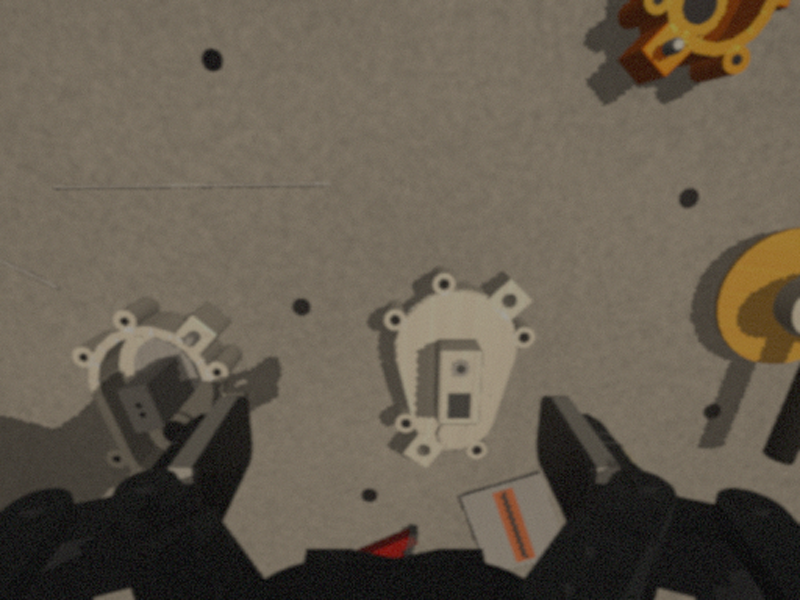

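The picture shows the cover with its chamber top centred near (460,385), hole a (510,299) and hole b (424,449). The case with the two-mark block is at lower left, block top about (140,408). Next is a view over the case, then one over the rack.

drive_tool([
  [1,[0,-1,0],[0,0,0]],
  [1,[0,-1,0],[0,0,0]],
  [1,[0,-1,0],[0,0,0]],
  [1,[0,-1,0],[0,0,0]],
  [1,[0,-1,0],[0,0,0]],
  [1,[0,-1,0],[0,0,0]],
  [1,[0,-1,0],[0,0,0]],
  [1,[0,-0.5,0],[0,0,0]],
  [1,[0,0,0],[0,0,0]],
  [1,[0,0,0],[0,0,0]],
])

```text
time: 2.62
tool_pos: [0.3748, 0.0805, 0.2615]
orientation: [0.14, 0.99, 0.0, 0.0]
contact_force: [0.6, 0.4, 0.1]
grip_width: 0.0854
grasp_force: 0.0
```

Run:
```python
from h import *
import pickle
s=observe();im=capture('wrist');cv2.imwrite('pics/w2.png',im);pickle.dump(s,open('w2.pkl','wb'))
print(s['time'],s['tool_pos'],s['qd'].round(3),s['q'].round(2))
cv2.imwrite('pics/w2b.png',cv2.resize(im[130:370,120:440],(800,600),interpolation=cv2.INTER_CUBIC))
```

```text
2.6167 [0.37479974 0.08045602 0.26149917] [-0.016  0.011 -0.019 -0.011 -0.004 -0.002 -0.007] [-0.22  0.1  -0.07  2.02  0.01  1.02  1.01]
```

View pics/w2b.png

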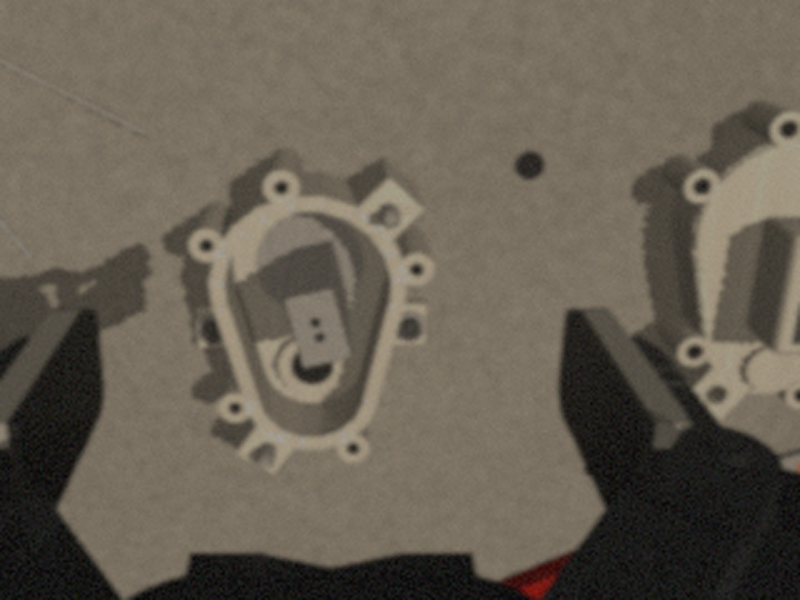

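drive_tool([
  [1,[0,-1,0],[0,0,0]],
  [1,[0,-1,0],[0,0,0]],
  [1,[0,-1,0],[0,0,0]],
  [1,[0,-1,0],[0,0,0]],
  [1,[0,-1,0],[0,0,0]],
  [1,[0,-1,0],[0,0,0]],
  [1,[0,-1,0],[0,0,0]],
  [1,[0,-1,0],[0,0,0]],
  [1,[0,-1,0],[0,0,0]],
  [1,[0,-1,0],[0,0,0]],
])

```text
time: 3.5
tool_pos: [0.306, -0.161, 0.2615]
orientation: [0.138, 0.99, -0.0, 0.0]
contact_force: [0.9, 0.1, 0.5]
grip_width: 0.0855
grasp_force: 0.0
```

drive_tool([
  [1,[-0.2,-1,0],[0,0,0]],
  [1,[-0.2,-1,0],[0,0,0]],
  [1,[-0.2,-0.5,0],[0,0,0]],
  [1,[0,0,0],[0,0,0]],
  [1,[0,0,0],[0,0,0]],
])

```text
time: 3.92
tool_pos: [0.3032, -0.2245, 0.2611]
orientation: [0.14, 0.99, 0.0, -0.0]
contact_force: [0.4, 0.0, 0.0]
grip_width: 0.0857
grasp_force: 0.0
```

Run:
```python
from h import *
import pickle
s=observe();im=capture('wrist');cv2.imwrite('pics/w3.png',im);pickle.dump(s,open('w3.pkl','wb'))
print(s['time'],s['tool_pos'],s['qd'].round(3),s['q'].round(2))
C=cam('wrist',s)
print(proj(C,[[.465,-.325,.026]]))
cv2.imwrite('pics/w3b.png',cv2.resize(im[100:340,90:410],(800,600),interpolation=cv2.INTER_CUBIC))
```

```text
3.9167 [ 0.30320517 -0.22452799  0.26106655] [-0.016 -0.017 -0.019  0.024 -0.002  0.002 -0.008] [ 0.27  0.09  0.33  2.03 -0.03  1.02  1.91]
[[214.28396253 295.52416943]]
```

View pics/w3b.png

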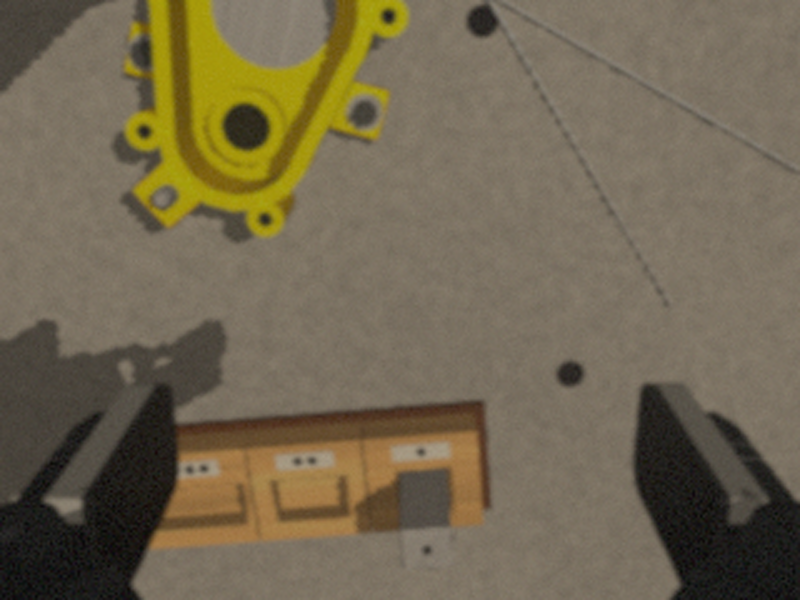

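In the w2 crop the two-mark block's top is centred at (317,327), dowel a is at about (388,214) and dowel b at about (267,454). In the w3 crop the middle holder has the two-mark label (305,461), so it is slot_2; block_1 is to its right. Computing positions now.

Run:
```python
from h import *
import pickle
s=[pickle.load(open(f'w{i}.pkl','rb')) for i in(1,2,3)]
C=[cam('wrist',x) for x in s]
f1=lambda U,V:(U/1.5625,V/1.5625); f2=lambda U,V:(120+U/2.5,130+V/2.5); f3=lambda U,V:(90+U/2.5,100+V/2.5)
print('block tri',tri([ray(C[0],*f1(140,408)),ray(C[1],*f2(317,327))]))
P=[onz(C[1],*f2(*p),.07) for p in((285,297),(333,288),(350,355),(302,367))]
P=np.array(P);print(P.round(4),P.mean(0),[np.linalg.norm(P[i]-P[i-1]).round(4) for i in range(4)])
d=P[3]+P[2]-P[0]-P[1];print('block long yaw',np.degrees(np.arctan2(d[1],d[0])))
a=onz(C[1],*f2(388,214),.052);b=onz(C[1],*f2(267,454),.052)
print('dow',a,b,np.linalg.norm(a-b))
print('bolt tri a',tri([ray(C[0],*f1(193,335)),ray(C[1],*f2(388,214))]))
def frame(a,b):
    la=np.array([-63,41.])/1e3;lb=np.array([74,-25.2])/1e3
    w=np.arctan2(*(b-a)[[1,0]])-np.arctan2(*(lb-la)[::-1]);w=(w+np.pi)%(2*np.pi)-np.pi
    c,q=np.cos(w),np.sin(w);o=(a+b)[:2]/2-np.array([[c,-q],[q,c]])@(la+lb)/2
    return o,np.degrees(w)
print('case',frame(a,b))
o,w=frame(a,b);print('block in case',(P.mean(0)[:2]-o)@np.array([[np.cos(np.radians(w)),-np.sin(np.radians(w))],[np.sin(np.radians(w)),np.cos(np.radians(w))]]))
# cover
for z in(.01,.02,.028):
    a=onz(C[0],*f1(510,299),z);b=onz(C[0],*f1(424,449),z);print('cover',z,np.linalg.norm(a-b),frame(a,b))
P=np.array([onz(C[0],*f1(*p),.058) for p in((441,347),(481,347),(481,424),(441,424))]);print(P.mean(0),[np.linalg.norm(P[i]-P[i-1]).round(4) for i in range(4)])
print('hole b',tri([ray(C[0],*f1(424,449)),ray(C[1],*f2(717,392))]))
# rack
for n,p in (('label2',(305,461)),('tl',(273,478)),('tr',(345,474)),('br',(348,515)),('bl',(279,520)),('lab3',(195,468)),('lab1',(421,451))):
    print(n,onz(C[2],*f3(*p),.026))
```

```text
block tri (array([0.47505076, 0.04594477, 0.06970529]), [np.float64(7.363982227819291e-05), np.float64(7.363982227820941e-05)])
[[0.4558 0.036  0.07  ]
 [0.4575 0.0589 0.07  ]
 [0.4938 0.057  0.07  ]
 [0.4937 0.033  0.07  ]] [0.47518422 0.04619213 0.07      ] [np.float64(0.038), np.float64(0.0229), np.float64(0.0363), np.float64(0.024)]
block long yaw -3.777253944652498
dow [0.43589974 0.09243639 0.052     ] [ 0.5490252  -0.00347647  0.052     ] 0.148312660023868
bolt tri a (array([0.43919091, 0.09240962, 0.04078796]), [np.float64(0.0009801907323879248), np.float64(0.000980190732387913)])
case (array([0.4851594 , 0.03820899]), np.float64(-14.502403475907185))
block in case [-0.01165648  0.00523078]
cover 0.01 0.15962965180174882 (array([0.54130428, 0.28426521]), np.float64(-15.96130818300574))
cover 0.02 0.15557513662991565 (array([0.53631606, 0.28403562]), np.float64(-15.961308183005764))
cover 0.028 0.15233152449244933 (array([0.53232549, 0.28385194]), np.float64(-15.96130818300574))
[0.53124217 0.2846033  0.058     ] [np.float64(0.0658), np.float64(0.0302), np.float64(0.0659), np.float64(0.0318)]
hole b (array([0.5967543 , 0.23920765, 0.0274397 ]), [np.float64(0.00018806868267774973), np.float64(0.00018806868267786487)])
label2 [ 0.44727074 -0.32251998  0.026     ]
tl [ 0.45262574 -0.34291557  0.026     ]
tr [ 0.46120857 -0.30383871  0.026     ]
br [ 0.48706004 -0.31012921  0.026     ]
bl [ 0.47946105 -0.34851445  0.026     ]
lab3 [ 0.43471416 -0.38218026  0.026     ]
lab1 [ 0.45885746 -0.25953937  0.026     ]
```

Block top triangulates to z 0.0697 (text says 0.070), at (0.475, 0.046). The chamber and hole spacing agree with the given sizes. Before grasping, I want a closer look at slot_2.

drive_tool([
  [1,[-0.8,-0.3,0.4],[0,0,0]],
  [1,[-0.8,-0.3,0.4],[0,0,0]],
  [1,[-0.8,-0.3,0.4],[0,0,0]],
  [1,[-0.8,-0.3,0.4],[0,0,0]],
  [1,[-0.8,-0.3,0.4],[0,0,0]],
  [1,[-0.6,-0.3,0.4],[0,0,0]],
  [1,[0,0,0],[0,0,0]],
  [1,[0,0,0],[0,0,0]],
])

```text
time: 4.63
tool_pos: [0.4007, -0.2985, 0.2004]
orientation: [0.139, 0.99, 0.001, -0.001]
contact_force: [-0.5, 0.1, -0.3]
grip_width: 0.0854
grasp_force: 0.0
```

Run:
```python
from h import *
import pickle
s=observe();im=capture('wrist');cv2.imwrite('pics/w4.png',im);pickle.dump(s,open('w4.pkl','wb'))
print(s['time'],s['tool_pos'])
u,v=proj(cam('wrist',s),[[.47,-.326,.026]])[0].astype(int);u0,v0=u-64,v-48;print(u0,v0)
cv2.imwrite('pics/w4b.png',cv2.resize(im[v0:v0+96,u0:u0+128],(800,600),interpolation=cv2.INTER_CUBIC))
```

```text
4.6333 [ 0.40070817 -0.29852874  0.20041823]
180 195
```

View pics/w4b.png

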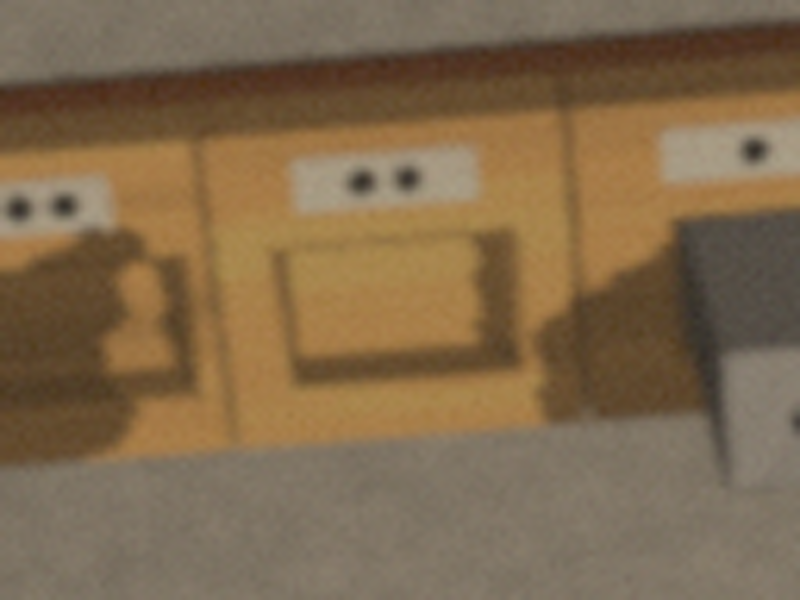

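Slot_2 is the middle holder, marks at (362,181) and (407,178), pocket empty with rim corners near (273,252), (513,232), (520,366) and (297,384). Its right neighbour is block_1.

Run:
```python
from h import *
import pickle
s=[pickle.load(open(f'w{i}.pkl','rb')) for i in(1,2,3,4)]
C=[cam('wrist',x) for x in s]
f3=lambda U,V:(90+(U+.5)/2.5-.5,100+(V+.5)/2.5-.5); f4=lambda U,V:(180+(U+.5)/6.25-.5,195+(V+.5)/6.25-.5)
print('label tri',tri([ray(C[2],*f3(305,461)),ray(C[3],*f4(385,180))]))
print('pocket tri',tri([ray(C[2],*f3(311,497)),ray(C[3],*f4(401,308))]))
P=np.array([onz(C[3],*f4(*p),.026) for p in((273,252),(513,232),(520,366),(297,384))])
print(P.round(4),P.mean(0),[np.linalg.norm(P[i]-P[i-1]).round(4) for i in range(4)])
dy=P[1]+P[2]-P[0]-P[3];dx=P[2]+P[3]-P[0]-P[1];print(np.degrees(np.arctan2(dy[1],dy[0])),np.degrees(np.arctan2(dx[1],dx[0])))
S=np.array([onz(C[3],*f4(*p),.026) for p in((200,140),(565,88),(588,415),(235,443))])
print('holder',S.round(4),S.mean(0));
for a,b in((0,3),(1,2),(0,1),(3,2)): d=S[b]-S[a];print(np.degrees(np.arctan2(d[1],d[0])),np.linalg.norm(d))
l=onz(C[3],*f4(385,180),.026);print('label',l)
x=np.array([np.cos(np.radians(-11.2)),np.sin(np.radians(-11.2))]);print('along x label->pocket',(P.mean(0)-l)[:2]@x,'holder->pocket',(P.mean(0)-S.mean(0))[:2]@x,(P.mean(0)-S.mean(0))[:2]@np.array([-x[1],x[0]]))
st=observe();print(delta(st,(.475,.046,.2),np.radians(176)))
```

```text
label tri (array([ 0.44648413, -0.32287556,  0.02612526]), [np.float64(0.00020788160112363886), np.float64(0.00020788160112376888)])
pocket tri (array([ 0.47216119, -0.32795843,  0.02200225]), [np.float64(0.00013901480743891916), np.float64(0.00013901480743902392)])
[[ 0.454  -0.3457  0.026 ]
 [ 0.4619 -0.3043  0.026 ]
 [ 0.4872 -0.31    0.026 ]
 [ 0.4796 -0.3493  0.026 ]] [ 0.47067268 -0.32735838  0.026     ] [np.float64(0.0259), np.float64(0.0422), np.float64(0.0259), np.float64(0.04)]
79.15481005634271 -10.3019936078666
holder [[ 0.4305 -0.3515  0.026 ]
 [ 0.4387 -0.2887  0.026 ]
 [ 0.5    -0.3008  0.026 ]
 [ 0.4879 -0.3636  0.026 ]] [ 0.46426776 -0.32617986  0.026     ]
-11.913103501003555 0.05857994583216252
-11.17088468795295 0.06248715921987217
82.62466509101161 0.06331728382524346
79.07935472369321 0.06393784720450575
label [ 0.44638552 -0.32304498  0.026     ]
along x label->pocket 0.024662421792723727 holder->pocket 0.006511844995572969 8.798738346410995e-05
(array([ 0.92 , 14.072,  0.055]), array([ 0.00104434, -0.00125803, -0.20924798]))
```

drive_tool([
  [0.6,[0,1,0],[0,0,0]],
  [0.6,[0,1,0],[0,0,0]],
  [0.6,[0.1,1,0],[0,0,0]],
  [0.6,[0.1,1,0],[0,0,0]],
  [0.6,[0.1,1,0],[0,0,0]],
  [0.6,[0.1,1,0],[0,0,0]],
  [0.6,[0.1,1,0],[0,0,0]],
  [0.6,[0.1,1,0],[0,0,0]],
  [0.6,[0.1,1,0],[0,0,0]],
  [0.6,[0.1,1,0],[0,0,0]],
])

```text
time: 5.52
tool_pos: [0.4493, -0.0522, 0.2022]
orientation: [0.139, 0.99, 0.0, 0.0]
contact_force: [1.1, -0.1, -0.1]
grip_width: 0.0515
grasp_force: 0.0
```

drive_tool([
  [0.6,[0.1,1,0],[0,0,0]],
  [0.6,[0,1,0],[0,0,0]],
  [0.6,[0,1,0],[0,0,0]],
  [0.6,[0,1,0],[0,0,0]],
  [0.6,[0,0,0],[0,0,-0.105]],
  [0.6,[0,0,0],[0,0,-0.105]],
  [0.6,[0,0,1],[0,0,0]],
  [0.6,[0,0,1],[0,0,0]],
  [0.6,[0,0,1],[0,0,0]],
  [0.6,[0,0,0],[0,0,0]],
])

```text
time: 6.35
tool_pos: [0.4722, 0.043, 0.1238]
orientation: [0.035, 0.999, -0.0, -0.003]
contact_force: [-0.6, 0.1, -0.3]
grip_width: 0.0512
grasp_force: 0.0
```

Run:
```python
from h import *
import pickle
s=observe();im=capture('wrist');cv2.imwrite('pics/w5.png',im);pickle.dump(s,open('w5.pkl','wb'))
print(s['time'],s['tool_pos'],s['grip_width'],s['q'].round(2),delta(s,(.475,.046,.042),np.radians(176)))
cv2.imwrite('pics/w5b.png',cv2.resize(im,(800,600),interpolation=cv2.INTER_CUBIC))
```

```text
6.35 [0.47216726 0.04303571 0.12379229] 0.05115710389353512 [-0.25  0.41  0.15  2.03 -0.09  0.71  1.46] (array([-0.123,  0.129,  3.271]), array([-0.00081368, -0.00557769,  0.00030951]))
```

View pics/w5b.png

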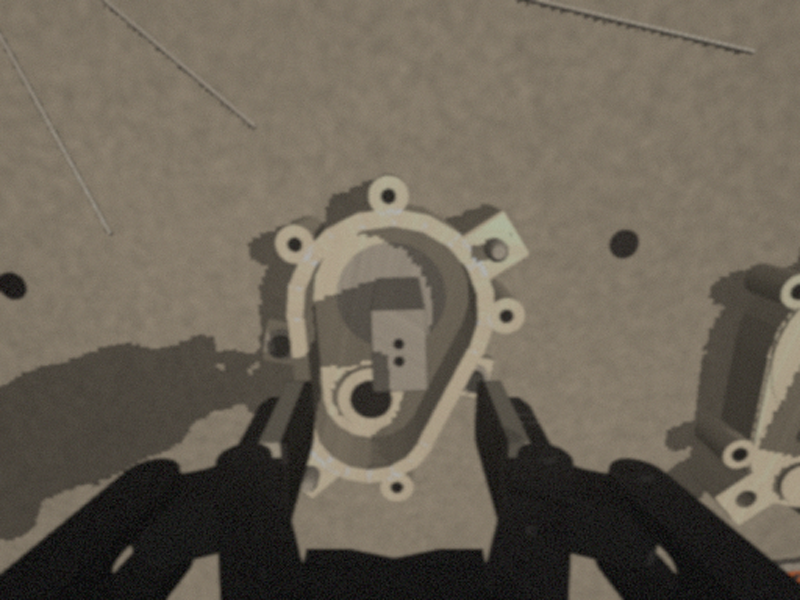

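The block's top is centred at about (399,350) with its sides nearly parallel to the fingers; dowel a is at (497,251). Checking the grasp centre.

Run:
```python
from h import *
import pickle
s=pickle.load(open('w5.pkl','rb'));C=cam('wrist',s)
f=lambda U,V:((U+.5)/1.5625-.5,(V+.5)/1.5625-.5)
P=np.array([onz(C,*f(*p),.07) for p in((372,311),(423,308),(427,390),(375,391))]);m=P.mean(0)
d=P[2]+P[3]-P[0]-P[1];print(m,np.degrees(np.arctan2(d[1],d[0])),[np.linalg.norm(P[i]-P[i-1]).round(4) for i in range(4)])
s=observe();print(s['tool_pos'],delta(s,(m[0],m[1],.042)),delta(s,(.475,.046,.042)))
print('dowel a',onz(C,*f(497,248),.052))
```

```text
[0.47530322 0.04562844 0.07      ] -1.4564354300859128 [np.float64(0.0369), np.float64(0.0214), np.float64(0.0378), np.float64(0.0229)]
[0.47325986 0.0428995  0.12564544] (array([-0.087,  0.116,  3.345]), None) (array([-0.073,  0.13 ,  3.345]), None)
dowel a [0.43695108 0.09139253 0.052     ]
```

drive_tool([
  [0.6,[-0.08,0.12,0],[0,0,-0.04]],
  [0.6,[0,0,0.8],[0,0,0]],
  [0.6,[0,0,0.8],[0,0,0]],
  [0.6,[0,0,0.8],[0,0,0]],
  [0.6,[0,0,0.6],[0,0,0]],
  [0.6,[0,0,0.3],[0,0,0]],
  [0.6,[0,0,0],[0,0,0]],
  [0.6,[0,0,0],[0,0,0]],
])

```text
time: 7.07
tool_pos: [0.4781, 0.0455, 0.045]
orientation: [0.015, 1.0, 0.0, 0.001]
contact_force: [0.3, 0.3, 0.5]
grip_width: 0.0512
grasp_force: 0.0
```

drive_tool([
  [0,[0,0,0],[0,0,0]],
  [0,[0,0,0],[0,0,0]],
  [0,[0,0,0],[0,0,0]],
  [0,[0,0,0],[0,0,0]],
  [0,[0,0,0],[0,0,0]],
  [0,[0,0,0],[0,0,0]],
], force=60)

```text
time: 7.57
tool_pos: [0.4783, 0.0453, 0.045]
orientation: [0.015, 1.0, 0.0, 0.001]
contact_force: [-1.0, -0.3, 7.7]
grip_width: 0.023
grasp_force: 58.5
```

drive_tool([
  [0,[0,0,-0.3],[0,0,0]],
  [0,[0,0,-0.7],[0,0,0]],
  [0,[0,0,-1],[0,0,0]],
  [0,[0,0,-1],[0,0,0]],
  [0,[0,0,-1],[0,0,0]],
  [0,[0,0,-1],[0,0,0]],
  [0,[0,-0.5,0],[0,0,0]],
  [0,[0,-1,0],[0,0,0]],
  [0,[0,-1,0],[0,0,0]],
  [0,[0,-1,0],[0,0,0]],
])

```text
time: 8.4
tool_pos: [0.4742, -0.0429, 0.1695]
orientation: [0.015, 1.0, 0.0, -0.0]
contact_force: [0.8, -0.7, -2.9]
grip_width: 0.0232
grasp_force: 59.9
```

drive_tool([
  [0,[0,-1,0],[0,0,0]],
  [0,[0,-1,0],[0,0,0]],
  [0,[0,-1,0],[0,0,0]],
  [0,[0,-1,0],[0,0,0]],
  [0,[0,-1,0],[0,0,0]],
  [0,[0,-1,0],[0,0,0]],
  [0,[0,-1,0],[0,0,0]],
  [0,[0,-1,0],[0,0,0]],
  [0,[0,-1,0],[0,0,0]],
  [0,[0,-0.8,0],[0,0,0]],
])

```text
time: 9.23
tool_pos: [0.4663, -0.289, 0.1692]
orientation: [0.016, 1.0, -0.0, -0.0]
contact_force: [0.1, 0.4, -3.9]
grip_width: 0.0228
grasp_force: 59.7
```

drive_tool([
  [0,[0,0,0],[0,0,-0.12]],
  [0,[0,0,0],[0,0,-0.12]],
  [0,[0,0,0],[0,0,-0.12]],
  [0,[0,0,0],[0,0,-0.12]],
  [0,[0,0,0],[0,0,-0.12]],
  [0,[0,0,0],[0,0,-0.12]],
  [0,[0,0,0],[0,0,-0.12]],
  [0,[0,0,0],[0,0,-0.12]],
  [0,[0,0,0],[0,0,-0.12]],
  [0,[0,0,0],[0,0,-0.12]],
])

```text
time: 10.07
tool_pos: [0.4667, -0.2865, 0.1689]
orientation: [-0.543, 0.84, 0.0, -0.001]
contact_force: [-0.7, 0.2, -6.3]
grip_width: 0.0229
grasp_force: 59.9
```

drive_tool([
  [0,[0,0,0],[0,0,-0.1]],
  [0,[0,0,0],[0,0,-0.1]],
  [0,[0,0,0],[0,0,0]],
  [0,[0,0,0],[0,0,0]],
])

```text
time: 10.4
tool_pos: [0.4659, -0.2873, 0.1675]
orientation: [-0.62, 0.784, 0.002, -0.0]
contact_force: [-0.7, 0.0, -4.4]
grip_width: 0.023
grasp_force: 59.8
```

Run:
```python
from h import *
import pickle
s=observe();im=capture('wrist');cv2.imwrite('pics/w6.png',im);pickle.dump(s,open('w6.pkl','wb'))
print(s['time'],s['tool_pos'],s['q'].round(2),s['grip_width'],s['grasp_force'],delta(s,(.4713,-.3244,.11),np.radians(259)))
```

```text
10.4 [ 0.46588815 -0.28731709  0.16748461] [ 1.09  0.58 -0.92  1.79  0.52  1.04  2.88] 0.023037348141234044 59.78738844394684 (array([ 1.398, -0.562,  2.294]), array([ 0.00408815,  0.0022434 , -0.0405268 ]))
```

Joint 7 is near its limit at this yaw, so I'll turn the block the other way (it may sit either way round).

drive_tool([
  [0,[0,0,0],[0,0,0.124]],
  [0,[0,0,0],[0,0,0.124]],
  [0,[0,0,0],[0,0,0.124]],
  [0,[0,0,0],[0,0,0.124]],
  [0,[0,0,0],[0,0,0.124]],
  [0,[0,0,0],[0,0,0.124]],
  [0,[0,0,0],[0,0,0.124]],
  [0,[0,0,0],[0,0,0.124]],
  [0,[0,0,0],[0,0,0.124]],
  [0,[0,0,0],[0,0,0.124]],
])

```text
time: 11.28
tool_pos: [0.4669, -0.2869, 0.1687]
orientation: [-0.047, 0.999, -0.001, -0.001]
contact_force: [-0.2, 0.1, -3.6]
grip_width: 0.0231
grasp_force: 59.8
```

drive_tool([
  [0,[0,0,0],[0,0,0.124]],
  [0,[0,0,0],[0,0,0.124]],
  [0,[0,0,0],[0,0,0.124]],
  [0,[0,0,0],[0,0,0.124]],
  [0,[0,0,0],[0,0,0.124]],
  [0,[0,0,0],[0,0,0.124]],
  [0,[0,0,0],[0,0,0.124]],
  [0,[0,0,0],[0,0,0.124]],
  [0,[0,0,0],[0,0,0.124]],
  [0,[0,0,0],[0,0,0.124]],
])

```text
time: 12.12
tool_pos: [0.4671, -0.2869, 0.1693]
orientation: [0.543, 0.84, -0.001, 0.0]
contact_force: [0.9, 0.2, -3.3]
grip_width: 0.0228
grasp_force: 59.8
```

drive_tool([
  [0,[0,0,0],[0,0,0.124]],
  [0,[0,0,0],[0,0,0.124]],
  [0,[0,0,0],[0,0,0.124]],
  [0,[0,0,0],[0,0,0.124]],
  [0,[0,0,0],[0,0,0]],
  [0,[0,0,0],[0,0,0]],
])

```text
time: 12.62
tool_pos: [0.4673, -0.2866, 0.169]
orientation: [0.728, 0.686, -0.001, 0.0]
contact_force: [0.8, 0.5, -4.3]
grip_width: 0.0229
grasp_force: 59.8
```

Run:
```python
from h import *
s=observe()
a=np.radians(79);x=np.array([np.cos(a),np.sin(a)])
p=np.array([.4707,-.3273])-.003*x
print(s['time'],s['tool_pos'],s['q'].round(2),p,delta(s,(*p,.16),a))
```

```text
12.6167 [ 0.46729779 -0.28656553  0.16904293] [ 0.57  0.44 -0.09  1.8   0.05  0.9   0.39] [ 0.47012757 -0.33024488] (array([-1.737,  0.218,  0.363]), array([-0.00089823,  0.00110072,  0.13182579]))
```

drive_tool([
  [0,[-0.6,0.07,0],[0,0,0]],
  [0,[-0.6,0.07,0],[0,0,0]],
  [0,[-0.54,0.08,0],[0,0,0]],
  [0,[0,0,0],[0,0,0.066]],
  [0,[0,0,0],[0,0,0.066]],
  [0,[0,0,0.9],[0,0,0]],
  [0,[0,0,0.9],[0,0,0]],
  [0,[0,0,0.9],[0,0,0]],
  [0,[0,0,0.3],[0,0,0]],
  [0,[0,0,0],[0,0,0]],
])

```text
time: 13.45
tool_pos: [0.4681, -0.331, 0.0909]
orientation: [0.773, 0.635, -0.001, -0.003]
contact_force: [-0.1, -0.2, -3.8]
grip_width: 0.0231
grasp_force: 59.8
```

Run:
```python
from h import *
import pickle
s=observe();im=capture('wrist');cv2.imwrite('pics/w7.png',im);pickle.dump(s,open('w7.pkl','wb'))
C=cam('wrist',s)
a=np.radians(79);x=np.array([np.cos(a),np.sin(a)]);p=np.array([.4707,-.3273])-.003*x
print(s['time'],s['tool_pos'],delta(s,(*p,.049),a))
print(proj(C,[[.4707,-.3273,.026],[.4707,-.3273,.10]]))
cv2.imwrite('pics/w7b.png',cv2.resize(im[144:384,96:416],(800,600),interpolation=cv2.INTER_CUBIC))
```

```text
13.45 [ 0.4681189  -0.33096203  0.09094389] (array([0.041, 0.084, 1.677]), array([-0.00635536, -0.0017874 , -0.00334213]))
[[256.40725348 208.29469448]
 [257.58093916 259.5879601 ]]
```

View pics/w7b.png

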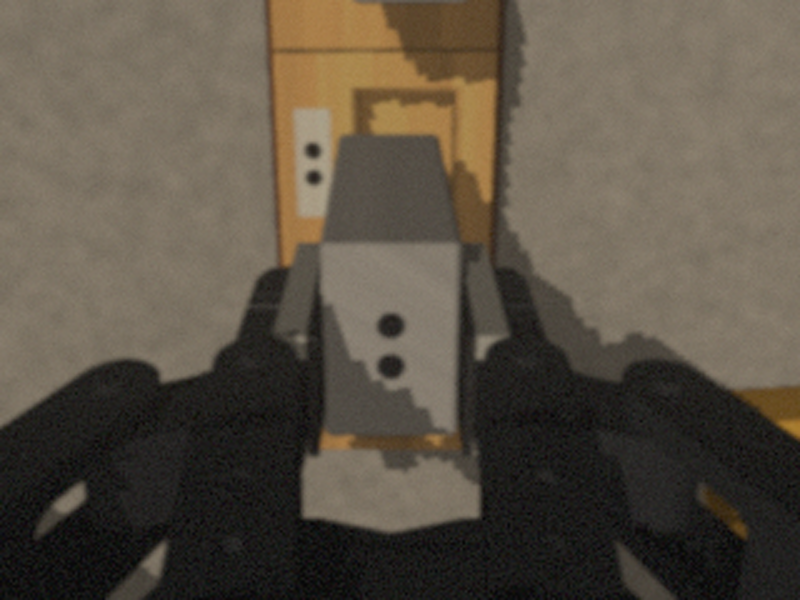

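The block is gripped squarely, its top corners at about (321,243) and (461,243), its lower front edge at (345,136)–(437,136). The visible pocket rim corners are at (355,90) and (457,90). Comparing them.

Run:
```python
from h import *
import pickle
s=pickle.load(open('w7.pkl','rb'));C=cam('wrist',s)
f=lambda U,V:(96+(U+.5)/2.5-.5,144+(V+.5)/2.5-.5)
zt=s['tool_pos'][2]+.025
P=np.array([onz(C,*f(*p),zt) for p in((321,243),(461,243),(459,432),(323,433))]);print('top',P.mean(0),[np.linalg.norm(P[i]-P[i-1]).round(4) for i in range(4)])
d=P[1]-P[0];print(np.degrees(np.arctan2(d[1],d[0])))
L=np.array([onz(C,*f(*p),zt-.062) for p in((345,136),(437,136))]);print('bottom edge',L.round(4),np.linalg.norm(L[1]-L[0]))
K=np.array([onz(C,*f(*p),.026) for p in((354,90),(458,90))]);print('pocket edge',K.round(4),np.linalg.norm(K[1]-K[0]))
a=np.radians(79);y=np.array([np.cos(a),np.sin(a)]);x=np.array([y[1],-y[0]])
for n,v in(('block ctr from bottom',L.mean(0)[:2]-.019*y),('top',P.mean(0)[:2]),('pocket from edge',K.mean(0)[:2]-.0205*y),('tcp',s['tool_pos'][:2])):
    print(n,v.round(4),'slot coords',((v-[.4707,-.3273])@np.c_[x,y]*1e3).round(2))
h=np.array([onz(C,*f(*p),.026) for p in((273,49),(500,49))]);print('holder corners',h.round(4),((h[:,:2]-[.4707,-.3273])@np.c_[x,y]*1e3).round(1))
e=K[1]-K[0];e2=h[1]-h[0];print(np.degrees(np.arctan2(e[1],e[0])),np.degrees(np.arctan2(e2[1],e2[0])))
```

```text
top [ 0.46800029 -0.32803436  0.11594389] [np.float64(0.0367), np.float64(0.0228), np.float64(0.0365), np.float64(0.024)]
-10.999846294669998
bottom edge [[ 0.4602 -0.3088  0.0539]
 [ 0.4818 -0.3131  0.0539]] 0.021973774220456585
pocket edge [[ 0.4619 -0.3047  0.026 ]
 [ 0.4895 -0.3101  0.026 ]] 0.028196158290127518
block ctr from bottom [ 0.4674 -0.3296] slot coords [-2.81 -2.89]
top [ 0.468 -0.328] slot coords [-2.51 -1.24]
pocket from edge [ 0.4718 -0.3275] slot coords [ 1.11 -0.  ]
tcp [ 0.4681 -0.331 ] slot coords [-1.83 -4.09]
holder corners [[ 0.443  -0.2895  0.026 ]
 [ 0.5024 -0.3012  0.026 ]] [[-34.4  31.8]
 [ 26.2  31.7]]
-11.074814924266924 -11.093426915252646
```

drive_tool([
  [0,[0.09,0.13,0],[-0.006,-0.002,-0.003]],
  [0,[0,0,0.4],[0,0,0]],
  [0,[0,0,0.4],[0,0,0]],
  [0,[0,0,0],[0,0,0]],
  [0,[0,0,0],[0,0,0]],
  [0,[0,0,0],[0,0,0]],
])

```text
time: 14.0
tool_pos: [0.4732, -0.3288, 0.073]
orientation: [0.771, 0.636, 0.0, 0.002]
contact_force: [0.3, 0.5, -4.5]
grip_width: 0.0231
grasp_force: 59.8
```

Run:
```python
from h import *
import pickle
s=observe();im=capture('wrist');cv2.imwrite('pics/w8.png',im);pickle.dump(s,open('w8.pkl','wb'))
print(s['time'],s['tool_pos'],s['contact_force'],delta(s,s['tool_pos'],np.radians(79)))
cv2.imwrite('pics/w8b.png',cv2.resize(im[150:270,176:336],(800,600),interpolation=cv2.INTER_CUBIC))
```

```text
14.0 [ 0.47319941 -0.32884549  0.07296665] [ 0.27310139  0.4760207  -4.4577738 ] (array([0., 0., 0.]), array([0.00324352, 0.00139059, 0.00045569]))
```

View pics/w8b.png

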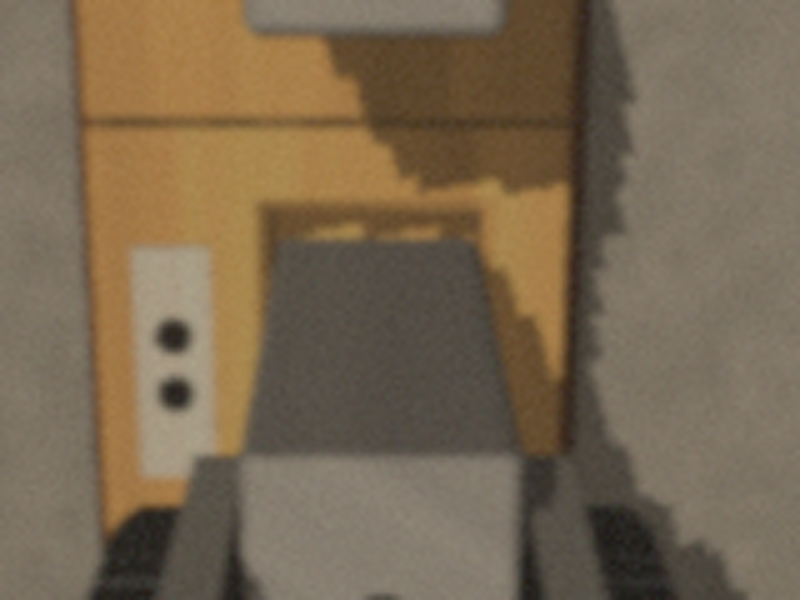

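The block's lower front edge spans (277–474, 240); the pocket's rim spans (262–482, 207), so it is nearly centred over the pocket.

Run:
```python
from h import *
import pickle
s=pickle.load(open('w8.pkl','rb'));C=cam('wrist',s)
f=lambda U,V:(176+(U+.5)/5-.5,150+(V+.5)/5-.5)
zb=s['tool_pos'][2]-.037
L=np.array([onz(C,*f(*p),zb) for p in((276,240),(475,240))]);K=np.array([onz(C,*f(*p),.026) for p in((262,206),(483,206))])
a=np.radians(79);y=np.array([np.cos(a),np.sin(a)]);x=np.array([y[1],-y[0]])
g=lambda v:((v-[.4707,-.3273])@np.c_[x,y]*1e3).round(2)
print(zb,'bottom',g(L[:,:2]),'pocket',g(K[:,:2]),'err to move',g(K.mean(0)[:2]-.0205*y)-g(L.mean(0)[:2]-.019*y),'tcp',g(s['tool_pos'][:2]))
T=onz(C,*f(380,456),s['tool_pos'][2]+.025);print('top edge',g(T[:2]))
```

```text
0.03596664707585962 bottom [[-10.65  19.38]
 [ 13.1   19.37]] pocket [[-12.98  20.72]
 [ 14.67  20.72]] err to move [-0.37 -0.15] tcp [ 2.75 -1.04]
top edge [ 1.6  20.28]
```

drive_tool([
  [0,[0,-0.015,0.2],[0,0,0]],
  [0,[0,0,0.2],[0,0,0]],
  [0,[0,0,0.15],[0,0,0]],
  [0,[0,0,0.15],[0,0,0]],
  [0,[0,0,0.1],[0,0,0]],
  [0,[0,0,0.1],[0,0,0]],
  [0,[0,0,0],[0,0,0]],
  [0,[0,0,0],[0,0,0]],
])

```text
time: 14.72
tool_pos: [0.4728, -0.3288, 0.0503]
orientation: [0.772, 0.636, 0.0, 0.002]
contact_force: [-0.9, -1.2, -3.7]
grip_width: 0.0227
grasp_force: 59.9
```

drive_tool([
  [0,[0,0,0.06],[0,0,0]],
  [0,[0,0,0.04],[0,0,0]],
  [0,[0,0,0],[0,0,0]],
  [0,[0,0,0],[0,0,0]],
])

```text
time: 15.05
tool_pos: [0.4731, -0.3289, 0.0491]
orientation: [0.772, 0.636, 0.001, 0.002]
contact_force: [-2.2, 0.7, 5.7]
grip_width: 0.0231
grasp_force: 61.2
```

drive_tool([
  [0.5,[0,0,0],[0,0,0]],
  [0.5,[0,0,0],[0,0,0]],
  [0.5,[0,0,0],[0,0,0]],
  [0.5,[0,0,0],[0,0,0]],
  [0.5,[0,0,-0.5],[0,0,0]],
  [0.5,[0,0,-1],[0,0,0]],
  [0.5,[0,0,-1],[0,0,0]],
  [0.5,[0,0,-1],[0,0,0]],
  [0.5,[0,0,-1],[0,0,0]],
  [0.5,[0,0,-0.5],[0,0,0]],
])

```text
time: 15.88
tool_pos: [0.4735, -0.3291, 0.176]
orientation: [0.771, 0.636, 0.001, 0.004]
contact_force: [0.2, 0.7, 0.3]
grip_width: 0.0428
grasp_force: 0.0
```

Run:
```python
from h import *
import pickle
s=observe();im=capture('wrist');cv2.imwrite('pics/w9.png',im);pickle.dump(s,open('w9.pkl','wb'))
C=cam('wrist',s);print(s['time'],s['tool_pos'],s['q'].round(2),s['grip_width'])
u,v=proj(C,[[.4707,-.3273,.074]])[0].astype(int);u0,v0=u-80,min(v-60,264);print(u0,v0)
cv2.imwrite('pics/w9b.png',cv2.resize(im[v0:v0+120,u0:u0+160],(800,600),interpolation=cv2.INTER_CUBIC))
```

```text
15.8833 [ 0.47354507 -0.32914781  0.17602754] [ 0.6   0.47 -0.06  1.72  0.03  0.94  0.34] 0.04278260230509023
168 136
```

View pics/w9b.png

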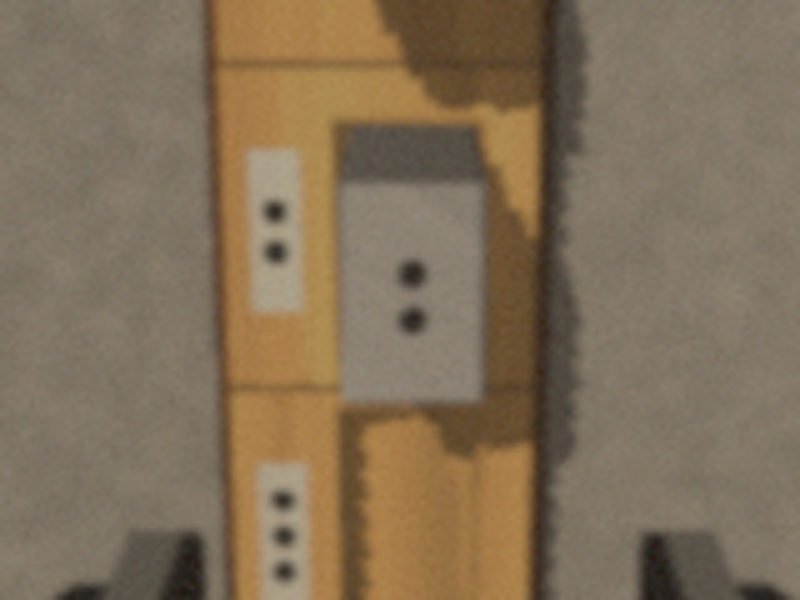

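The block sits flat in slot_2, its top centred at about (412,290) next to the two-mark label, with no visible tilt; all ten pictures are used, so from here I measure numerically. The five bolt-hole centres and the dowel holes of cover and case share a pattern, so I'll fit both poses from that.

```bash
cat > fit.py <<'E'
from h import *
import pickle
def refine(im,u,v,r=5):
    g=cv2.GaussianBlur(cv2.cvtColor(im,cv2.COLOR_BGR2GRAY).astype(float),(0,0),.8)
    for _ in range(4):
        U,V=np.meshgrid(np.arange(512),np.arange(384));m=(U-u)**2+(V-v)**2<r*r
        lo,hi=g[m].min(),np.percentile(g[m],70);w=np.clip((lo+hi)/2-g,0,None)*m
        u,v=(w*U).sum()/w.sum(),(w*V).sum()/w.sum()
    return u,v
f1=lambda U,V:((U+.5)/1.5625-.5,(V+.5)/1.5625-.5); f2=lambda U,V:(120+(U+.5)/2.5-.5,130+(V+.5)/2.5-.5)
W={i:(cv2.imread(f'pics/w{i}.png'),cam('wrist',pickle.load(open(f'w{i}.pkl','rb')))) for i in(1,2,5)}
la=np.array([[-.063,.041],[.074,-.0252]])
def rigid(A,B):  # B = R A + t
    a,b=A.mean(0),B.mean(0);w=np.arctan2(*np.array([(np.cross(A-a,B-b)).sum(),((A-a)*(B-b)).sum()]))
    M=np.array([[np.cos(w),-np.sin(w)],[np.sin(w),np.cos(w)]]);return w,b-M@a,M
pick=lambda i,f,L:np.array([refine(W[i][0],*f(*p)) for p in L])
def plane(i,px,z): return np.array([onz(W[i][1],*p,z)[:2] for p in px])
E
python3 - -W ignore <<'E'
import warnings;warnings.filterwarnings('ignore')
from fit import *
cb=pick(1,f1,[(444,284),(395,320),(523,337),(406,423),(477,450)]);ch=np.array([refine(W[1][0],*f1(*p),4) for p in((510,299),(424,449))])
print((cb*1.5625).round(0).tolist(),(ch*1.5625).round(0).tolist())
k2=pick(2,f2,[(281,187),(206,245),(416,269),(235,408),(353,448)]);k5=pick(5,f1,[(388,195),(294,244),(506,315),(397,487)])
H=plane(1,ch,.028);w,t,M=rigid(la,H);print('cover',t,np.degrees(w),np.linalg.norm(H[0]-H[1]))
for z in(.022,.028,.034):
    B=plane(1,cb,z)
    for n,K,ix in(('w2',plane(2,k2,.04),[0,1,2,3,4]),('w5',plane(5,k5,.04),[0,1,2,4])):
        D=lambda X:np.linalg.norm(X-X.mean(0))
        w2,t2,_=rigid(B[ix],K);r=K-(B[ix]@_.T+t2)
        # case pose = T * cover pose
        print(z,n,'scale',D(K)/D(B[ix]),'case',_@t+t2,np.degrees(w+w2),'res mm',(r*1e3).round(1).tolist())
E
```

```text
[[443.0, 284.0], [395.0, 319.0], [523.0, 337.0], [405.0, 423.0], [476.0, 450.0]] [[510.0, 299.0], [424.0, 449.0]]
cover [0.5323893  0.28236142] -15.854156656818958 0.15172593626594683
0.022 w2 scale 0.9841271654614607 case [0.48601699 0.03619345] -14.734800030980441 res mm [[1.1, -0.2], [0.8, 0.5], [0.2, -1.0], [-0.8, 0.7], [-1.4, -0.0]]
0.022 w5 scale 0.9836575530611467 case [0.4864941 0.0356926] -14.734105093516947 res mm [[1.0, 0.0], [0.7, 0.8], [-0.1, -0.9], [-1.6, 0.1]]
0.028 w2 scale 0.9998430860688253 case [0.4887632  0.03622137] -14.734800030980454 res mm [[0.0, 0.0], [0.0, -0.0], [0.0, -0.0], [-0.1, -0.1], [-0.0, 0.1]]
0.028 w5 scale 0.9993659742401255 case [0.48906857 0.03591402] -14.734105093516956 res mm [[0.0, 0.0], [0.0, 0.0], [-0.1, -0.0], [-0.0, -0.0]]
0.034 w2 scale 1.016069100217234 case [0.49150941 0.03624929] -14.734800030980457 res mm [[-1.1, 0.2], [-0.8, -0.5], [-0.1, 1.0], [0.6, -0.8], [1.4, 0.2]]
0.034 w5 scale 1.0155842455502921 case [0.49164304 0.03613544] -14.734105093516963 res mm [[-0.9, 0.0], [-0.6, -0.7], [-0.0, 0.8], [1.5, -0.1]]
```

The fit is very good: residuals are 0.1 mm or less and the scale is 1.000, so the heights are confirmed. Cover is at (0.5324, 0.2824, −15.85°) and case at (0.4889, 0.0361, −14.73°). Next I turn the tool and go to the cover.

drive_tool([
  [0.6,[0,0,0],[0,0,-0.124]],
  [0.6,[0,0,0],[0,0,-0.124]],
  [0.6,[0,0,0],[0,0,-0.124]],
  [0.6,[0,0,0],[0,0,-0.124]],
  [0.6,[0,0,0],[0,0,-0.124]],
  [0.6,[0,0,0],[0,0,-0.124]],
  [0.6,[0,0,0],[0,0,-0.124]],
  [0.6,[0,0,0],[0,0,-0.124]],
  [0.6,[0,0,0],[0,0,-0.124]],
  [0.6,[0,0,0],[0,0,-0.124]],
])

```text
time: 16.77
tool_pos: [0.4724, -0.3284, 0.1723]
orientation: [0.255, 0.967, -0.0, 0.001]
contact_force: [0.1, -0.7, -0.3]
grip_width: 0.0512
grasp_force: 0.0
```

drive_tool([
  [0.6,[0,0,0],[0,0,-0.124]],
  [0.6,[0,0,0],[0,0,-0.122]],
  [0.6,[0.2,1,0],[0,0,0]],
  [0.6,[0.2,1,0],[0,0,0]],
  [0.6,[0.2,1,0],[0,0,0]],
  [0.6,[0.2,1,0],[0,0,0]],
  [0.6,[0.2,1,0],[0,0,0]],
  [0.6,[0.2,1,0],[0,0,0]],
  [0.6,[0.2,1,0],[0,0,0]],
  [0.6,[0.2,1,0],[0,0,0]],
])

```text
time: 17.6
tool_pos: [0.4884, -0.124, 0.1722]
orientation: [0.138, 0.99, -0.001, 0.001]
contact_force: [0.3, 0.1, -0.2]
grip_width: 0.0512
grasp_force: 0.0
```

drive_tool([
  [0.6,[0.2,1,0],[0,0,0]],
  [0.6,[0.2,1,0],[0,0,0]],
  [0.6,[0.2,1,0],[0,0,0]],
  [0.6,[0.2,1,0],[0,0,0]],
  [0.6,[0.2,1,0],[0,0,0]],
  [0.6,[0.2,1,0],[0,0,0]],
  [0.6,[0.2,1,0],[0,0,0]],
  [0.6,[0.2,1,0],[0,0,0]],
  [0.6,[0.2,1,0],[0,0,0]],
  [0.6,[0.2,1,0],[0,0,0]],
])

```text
time: 18.43
tool_pos: [0.5085, 0.1301, 0.1717]
orientation: [0.138, 0.99, -0.001, 0.001]
contact_force: [-0.3, 0.8, -0.2]
grip_width: 0.0511
grasp_force: 0.0
```

drive_tool([
  [0.6,[0.2,1,0],[0,0,0]],
  [0.6,[0.2,1,0],[0,0,0]],
  [0.6,[0.2,1,0],[0,0,0]],
  [0.6,[0,1,0],[0,0,0]],
  [0.6,[0,0,0],[0,0,0]],
  [0.6,[0,0,0],[0,0,0]],
])

```text
time: 18.93
tool_pos: [0.5212, 0.2309, 0.1713]
orientation: [0.136, 0.991, -0.001, 0.001]
contact_force: [0.6, -0.4, 0.1]
grip_width: 0.0511
grasp_force: 0.0
```

Run:
```python
from h import *
s=observe();print(s['time'],s['tool_pos'],s['q'].round(2),s['grip_width'],delta(s,(.5324,.2824,.08),np.radians(164.15)))
```

```text
18.9333 [0.52115045 0.23085594 0.17129434] [-0.13  0.51 -0.51  1.73  0.29  0.97  0.54] 0.051126409485677204 (array([0.133, 2.109, 3.65 ]), array([-0.00071806,  0.00248   ,  0.00310475]))
```

drive_tool([
  [0.6,[0.07,0.7,0],[0,0.002,0.003]],
  [0.6,[0.06,0.7,0],[0,0,0]],
  [0.6,[0,0.72,0],[0,0,0]],
  [0.6,[0,0,1],[0,0,0]],
  [0.6,[0,0,1],[0,0,0]],
  [0.6,[0,0,1],[0,0,0]],
  [0.6,[0,0,0.5],[0,0,0]],
  [0.6,[0,0,0],[0,0,0]],
  [0.6,[0,0,0],[0,0,0]],
])

```text
time: 19.68
tool_pos: [0.533, 0.2796, 0.0838]
orientation: [0.14, 0.99, -0.001, 0.0]
contact_force: [0.6, -0.2, 1.2]
grip_width: 0.0511
grasp_force: 0.0
```

Run:
```python
from h import *
s=observe();print(s['time'],s['tool_pos'],s['q'].round(2),s['grip_width'],delta(s,(.5324,.2824,.034),np.radians(164.15)))
```

```text
19.6833 [0.53295519 0.27956413 0.08384718] [-0.24  0.65 -0.46  1.74  0.37  0.84  0.42] 0.051120275611811455 (array([0.054, 0.109, 1.994]), array([-0.00283141,  0.0004045 , -0.00376101]))
```

drive_tool([
  [0.6,[0.05,0.12,0],[-0.003,0,-0.004]],
  [0.6,[0,0,0.6],[0,0,0]],
  [0.6,[0,0,0.6],[0,0,0]],
  [0.6,[0,0,0.5],[0,0,0]],
  [0.6,[0,0,0.3],[0,0,0]],
  [0.6,[0,0,0],[0,0,0]],
  [0.6,[0,0,0],[0,0,0]],
])

```text
time: 20.27
tool_pos: [0.533, 0.2844, 0.0346]
orientation: [0.137, 0.991, 0.001, 0.001]
contact_force: [0.6, 0.8, -0.1]
grip_width: 0.0513
grasp_force: 0.0
```

drive_tool([
  [0,[0,0,0],[0,0,0]],
  [0,[0,0,0],[0,0,0]],
  [0,[0,0,0],[0,0,0]],
  [0,[0,0,0],[0,0,0]],
  [0,[0,0,0],[0,0,0]],
  [0,[0,0,0],[0,0,0]],
], force=80)

```text
time: 20.77
tool_pos: [0.5333, 0.2843, 0.0355]
orientation: [0.137, 0.991, 0.001, 0.002]
contact_force: [-0.7, -1.2, 6.8]
grip_width: 0.0328
grasp_force: 81.2
```

Run:
```python
from h import *
import json
s=observe();print(s['time'],s['tool_pos'],s['grip_width'],s['contact_force'],s['torque'],delta(s,(.5324,.2824,.034),np.radians(164.15)))
# relative transform cover->case
w=np.radians(-14.73+15.85);M=np.array([[np.cos(w),-np.sin(w)],[np.sin(w),np.cos(w)]])
g=M@(s['tool_pos'][:2]-[.5324,.2824])+[.4889,.0361];print('goal tcp xy',g,'z',s['tool_pos'][2]+.04)
```

```text
20.7667 [0.53331897 0.28428552 0.03552146] 0.03280902997958483 [-0.73541328 -1.22099264  6.8096413 ] [-0.49948718  0.33053651 -0.01728518] (array([ 0.015, -0.083,  0.061]), array([0.00245403, 0.00276622, 0.00105927]))
goal tcp xy [0.48978194 0.03800312] z 0.07552146081191571
```

Capture now with the cover gripped: the camera gives the cover's position in the hand from the same bolt holes.

```bash
cat > inhand.py <<'E'
import warnings;warnings.filterwarnings('ignore')
from fit import *
cb=pick(1,f1,[(444,284),(395,320),(523,337),(406,423),(477,450)]);ch=np.array([refine(W[1][0],*f1(*p),4) for p in((510,299),(424,449))])
w,t,M=rigid(la,plane(1,ch,.028))
pat=(plane(1,cb,.028)-t)@M   # bolt pattern in cover frame
def inhand(n):
    s=observe();im=capture('wrist');cv2.imwrite(f'pics/{n}.png',im);pickle.dump(s,open(f'{n}.pkl','wb'));C=cam('wrist',s)
    Q=R.from_quat(s['orientation']).as_matrix();yaw=np.arctan2(Q[1,0],Q[0,0])+np.pi
    z=s['tool_pos'][2]-.0355+.028
    c,q=np.cos(yaw),np.sin(yaw);N=np.array([[c,-q],[q,c]])
    A=np.vstack([pat[:3],la[:1]]);G=A@N.T+s['tool_pos'][:2]-.0015*Q[:2,1]
    px=proj(C,np.c_[G,np.full(len(G),z)]);print('pred',px.round(0).tolist())
    r=[9,9,9,7];rf=np.array([refine(im,*p,r[i]) for i,p in enumerate(px)]);print('found',rf.round(1).tolist())
    B=np.array([onz(C,*p,z)[:2] for p in rf]);ok=slice(0,3)
    w2,t2,m=rigid(A[ok],B[ok]);print('scale',np.linalg.norm(B[ok]-B[ok].mean(0))/np.linalg.norm(A[ok]-A[ok].mean(0)),'res',((B-(A@m.T+t2))*1e3).round(1).tolist())
    d=(t2-s['tool_pos'][:2]);print(s['time'],s['tool_pos'],'cover',t2,np.degrees(w2),'in tool mm',(d@Q[:2,:2]*1e3).round(2),'yaw rel deg',np.degrees(w2-yaw))
E
python3 -c "
from inhand import *
print((pat*1e3).round(1).tolist());inhand('g1')"
```

```text
[[-76.2, -12.1], [-46.6, -50.8], [-31.0, 54.4], [47.6, -41.9], [74.5, 20.7]]
pred [[221.0, 101.0], [143.0, 165.0], [357.0, 196.0], [336.0, 131.0]]
found [[226.6, 98.2], [147.9, 164.2], [362.6, 194.6], [343.4, 123.1]]
scale 1.0025230033627095 res [[-0.4, 0.1], [0.3, -0.1], [0.2, -0.0], [-2.3, 1.5]]
20.7667 [0.53331897 0.28428552 0.03552146] cover [0.53286545 0.28549571] -15.752034798172668 in tool mm [0.77 1.04] yaw rel deg -359.9625321065406
```

Readings scatter by about 1 mm, so I'll lift and re-measure in hand before fitting.

drive_tool([
  [0,[0,0,-0.2],[0,0,0]],
  [0,[0,0,-0.4],[0,0,0]],
  [0,[0,0,-0.8],[0,0,0]],
  [0,[0,0,-1],[0,0,0]],
  [0,[0,0,-1],[0,0,0]],
  [0,[0,0,-1],[0,0,0]],
  [0,[0,0,-0.8],[0,0,0]],
  [0,[0,-0.5,0],[0,0,0]],
  [0,[0,-0.5,0],[0,0,0]],
  [0,[0,0,0],[0,0,0]],
])

```text
time: 21.65
tool_pos: [0.5244, 0.2546, 0.1627]
orientation: [0.139, 0.99, -0.002, -0.0]
contact_force: [-0.7, -1.4, -6.6]
grip_width: 0.0321
grasp_force: 80.6
```

```bash
python3 -c "
from inhand import *
for i in range(3): inhand(f'l{i}')
s=observe();print(s['contact_force'],s['grip_width'],s['q'].round(2))"
```

```text
pred [[221.0, 101.0], [143.0, 165.0], [358.0, 196.0], [336.0, 131.0]]
found [[227.1, 98.2], [147.9, 164.4], [362.8, 194.7], [343.9, 124.6]]
scale 1.0030198185838313 res [[-0.4, 0.3], [0.3, -0.3], [0.1, -0.1], [-1.6, 1.5]]
21.65 [0.52443716 0.25461786 0.16267365] cover [0.52402121 0.25583272] -15.848847075690314 in tool mm [0.73 1.05] yaw rel deg -359.9097599261959
pred [[221.0, 101.0], [143.0, 165.0], [358.0, 196.0], [336.0, 131.0]]
found [[226.9, 97.7], [147.9, 164.3], [362.8, 194.6], [344.0, 124.5]]
scale 1.004217914745013 res [[-0.5, 0.3], [0.4, -0.3], [0.2, -0.0], [-1.5, 1.6]]
21.7 [0.52464992 0.25584793 0.16250737] cover [0.5241334 0.2570643] -15.85759495305643 in tool mm [0.83 1.03] yaw rel deg -359.9246650418633
pred [[221.0, 101.0], [143.0, 165.0], [358.0, 196.0], [336.0, 131.0]]
found [[226.3, 97.4], [148.0, 164.4], [362.6, 194.7], [343.9, 124.4]]
scale 1.0041351370186935 res [[-0.7, 0.1], [0.4, -0.1], [0.3, -0.0], [-1.5, 1.6]]
21.75 [0.52487921 0.25723848 0.16259217] cover [0.52433714 0.2584216 ] -15.778422205687745 in tool mm [0.85 0.99] yaw rel deg -359.88986072069986
[-0.34442401  0.53802058 -5.391449  ] 0.03240266742029411 [-0.18  0.54 -0.51  1.7   0.31  0.98  0.5 ]
```

drive_tool([
  [0,[-0.1,-0.5,0],[0,0,0]],
  [0,[-0.12,-1,0],[0,0,0]],
  [0,[-0.12,-1,0],[0,0,0]],
  [0,[-0.12,-1,0],[0,0,0]],
  [0,[-0.12,-1,0],[0,0,0]],
  [0,[-0.12,-1,0],[0,0,0]],
  [0,[-0.12,-1,0],[0,0,0]],
  [0,[-0.12,-1,0],[0,0,0]],
  [0,[-0.12,-0.8,0],[0,0,-0.015]],
  [0,[0,-0.5,0],[0,0,0]],
])

```text
time: 22.63
tool_pos: [0.4908, 0.0376, 0.1632]
orientation: [0.131, 0.991, -0.0, 0.0]
contact_force: [0.3, 0.4, -6.1]
grip_width: 0.0325
grasp_force: 80.9
```

drive_tool([
  [0,[0,0,0.7],[0,0,0]],
  [0,[0,0,0.7],[0,0,0]],
  [0,[0,0,0],[0,0,0]],
  [0,[0,0,0],[0,0,0]],
  [0,[0,0,0],[0,0,0]],
])

```text
time: 23.05
tool_pos: [0.4919, 0.0414, 0.1293]
orientation: [0.13, 0.992, 0.001, 0.001]
contact_force: [0.4, 0.5, -5.5]
grip_width: 0.0326
grasp_force: 80.5
```

```bash
cat > avg.py <<'E'
from h import *
def avg(n=6):
    S=[]
    for _ in range(n): S.append(observe());capture('wrist')
    s=S[-1];T=np.array([x['tool_pos'] for x in S]);print('scatter mm',(T.std(0)*1e3).round(2),'t',s['time'],'F',np.mean([x['contact_force'] for x in S],0).round(1),'tq',np.mean([x['torque'] for x in S],0).round(2))
    s['tool_pos']=T.mean(0);s['orientation']=R.from_quat([x['orientation'] for x in S]).mean().as_quat();return s
E
python3 -c "
from avg import *
s=avg();print(s['tool_pos'],delta(s,(.4894,.0349,.0755),np.radians(165.2)))"
```

```text
scatter mm [0.13 0.08 0.15] t 23.3 F [ 0.2 -0.2 -5.1] tq [ 0.02 -0.   -0.  ]
[0.49216555 0.04139829 0.12962229] (array([ 0.045, -0.285,  2.164]), array([ 0.00232311,  0.00248121, -0.00159188]))
```

drive_tool([
  [0,[0.04,-0.28,0],[0.002,0.002,-0.002]],
  [0,[0,0,0.5],[0,0,0]],
  [0,[0,0,0.5],[0,0,0]],
  [0,[0,0,0],[0,0,0]],
  [0,[0,0,0],[0,0,0]],
  [0,[0,0,0],[0,0,0]],
])

```text
time: 23.85
tool_pos: [0.4892, 0.0345, 0.1045]
orientation: [0.129, 0.992, -0.0, -0.0]
contact_force: [-0.1, -1.4, -5.0]
grip_width: 0.0324
grasp_force: 80.5
```

```bash
python3 -c "
from avg import *
s=avg();print(s['tool_pos'],delta(s,(.4894,.0349,.0755),np.radians(165.2)))
from inhand import *
inhand('m1')
# project dowel a tip estimate, look for case bolts visible? 
"
```

```text
scatter mm [0.09 0.03 0.08] t 24.1 F [ 0.3 -0.6 -4.9] tq [-0.   -0.    0.03]
[0.48932501 0.03459732 0.10455054] (array([1.000e-03, 1.200e-02, 1.162e+00]), array([ 1.39596700e-04,  4.29048806e-04, -2.64498576e-05]))
pred [[221.0, 101.0], [143.0, 165.0], [357.0, 196.0], [336.0, 131.0]]
found [[226.8, 98.6], [148.0, 164.3], [362.9, 194.6], [344.1, 123.9]]
scale 1.0029562526935212 res [[-0.3, 0.1], [0.2, -0.1], [0.1, 0.0], [-1.9, 1.7]]
24.15 [0.48916278 0.03460778 0.10432011] cover [0.48878669 0.03587768] -14.697048085349369 in tool mm [0.69 1.13] yaw rel deg -359.89663773949803
```

drive_tool([
  [0,[0,0.01,0.3],[0,0,0]],
  [0,[0,0,0.3],[0,0,0]],
  [0,[0,0,0.1],[0,0,0]],
  [0,[0,0,0.1],[0,0,0]],
  [0,[0,0,0.08],[0,0,0]],
  [0,[0,0,0],[0,0,0]],
])

```text
time: 24.7
tool_pos: [0.4889, 0.035, 0.0815]
orientation: [0.129, 0.992, 0.0, -0.001]
contact_force: [0.9, 0.4, -5.9]
grip_width: 0.0326
grasp_force: 80.8
```

drive_tool([
  [0,[0,0,0.08],[0,0,0]],
  [0,[0,0,0.08],[0,0,0]],
  [0,[0,0,0.08],[0,0,0]],
  [0,[0,0,0],[0,0,0]],
  [0,[0,0,0],[0,0,0]],
])

```text
time: 25.12
tool_pos: [0.489, 0.035, 0.0759]
orientation: [0.129, 0.992, 0.0, -0.0]
contact_force: [0.1, 1.0, -6.3]
grip_width: 0.0328
grasp_force: 80.7
```

Not seated yet, still only the weight; go on in small steps.

drive_tool([
  [0,[0,0,0.05],[0,0,0]],
  [0,[0,0,0.05],[0,0,0]],
  [0,[0,0,0],[0,0,0]],
  [0,[0,0,0],[0,0,0]],
])

```text
time: 25.45
tool_pos: [0.489, 0.035, 0.0754]
orientation: [0.129, 0.992, -0.0, 0.001]
contact_force: [-8.6, 0.5, 21.3]
grip_width: 0.0324
grasp_force: 84.1
```

```bash
python3 -c "
from avg import *
s=avg(10);print(s['tool_pos'],delta(s,(.4894,.0349,.0755),np.radians(165.2)))
from inhand import *
inhand('n1')
s=observe();print(s['contact_force'],s['grasp_force'],s['qd'].round(3))
"
```

```text
scatter mm [0.01 0.01 0.01] t 25.9 F [-8.   0.2 20.5] tq [ 0.31  1.46 -0.06]
[0.48904807 0.0349801  0.07543004] (array([-0.014,  0.   , -0.003]), array([-6.31371709e-04,  1.35500816e-03,  3.38092093e-05]))
pred [[221.0, 101.0], [143.0, 165.0], [357.0, 196.0], [336.0, 131.0]]
found [[226.7, 99.0], [147.8, 164.2], [363.0, 194.7], [340.4, 128.9]]
scale 1.002968446415503 res [[-0.2, 0.1], [0.1, -0.2], [0.1, 0.1], [-0.1, -0.4]]
25.95 [0.48904879 0.03495985 0.07544685] cover [0.48871227 0.03619121] -14.705361825295011 in tool mm [0.64 1.1 ] yaw rel deg -359.9091749317166
[-7.95508823  0.16318064 20.40545166] 84.13207411766052 [-0.001  0.     0.    -0.001  0.002  0.002 -0.001]
```

```bash
python3 -c "
from cell import *
print(sign_off())"
```

```text
the job is handed in; nothing more can be done
None
```

The job is handed in: the two-mark block is down in slot_2 and released, and the cover is closed on both dowels and held with about 20 N of push plus its own weight; sign-off returned no verdict, so the judged result isn't known.

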